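# Load and lock the heat sink soldering jig

## Task

Pull the black knob of the soldering jig to draw its hold-down bar all the way out, then take the long and the short finned heat sinks from the sloped bin and lay each, fins up, flat in the jig bay of its own length. Push the knob fully home again so that the bar holds both down. Leave the plain solid bar in the bin and do not disturb the spool, the meter or the screwdriver.

Things in the scene. Friction and masses are not known exactly. Their poses are not given: they have to be found in the camera images.
- bin: Fixed black bin, 160 mm (x) by 340 mm (y). Three compartments along y, centres y = -112, 0, +112 mm, each 108 x 150 mm inside, one part in each, any part in any. The tray slopes 15 degrees: floor falls towards -x (robot's side), 30 mm above the table at the middle. Walls and dividers 4 mm thick, 20 mm above the floor. Origin: on the table under its centre; x to the high back, z up.
- long_sink: Long finned heat sink, bare aluminium, 100 mm long (x), 36 mm wide (y), 30 mm high (z): solid 8 mm base, four 4 mm thick fins along its length, the outer ones flush with its sides. Origin: centre of its underside. Lies in a bin compartment, length down the slope, fins up. About 0.17 kg.
- short_sink: Short finned heat sink, bare aluminium, the same section but only 66 mm long (its x), 36 mm wide (its y), 30 mm high (its z), four fins along its length. Origin: centre of the underside of its base. It lies in a bin compartment like the long one. About 0.11 kg.
- plain_bar: Plain solid aluminium bar without fins, 100 mm long (its x), 36 mm wide (its y), 30 mm high (its z). Not wanted: it stays in its compartment of the bin. Origin: centre of its underside.
- jig: Fixed soldering jig: grey base plate 12 mm thick, x -135 to +70, y -102 to +102 mm, two bays with black walls 5 mm thick, 10 mm high above the plate. Steel rails on its y edges (y = +-97 mm, x -134 to -29 mm, 46 mm high) carry a sliding bar. Origin: on the table, midway between the bays in y, at the long bay's middle in x; the bar is at its -x end; z up.
- long_bay (a point): Centre of the floor of the long bay (at jig x 0, y +40 mm, 12 mm above the table). The bay is 110 mm (jig x) by 46 mm (jig y) inside. Its axes are the jig's.
- short_bay (a point): Centre of the floor of the short bay (at jig x -17, y -40 mm, 12 mm above the table). The bay is 76 mm (jig x) by 46 mm (jig y) inside. Its axes are the jig's.
- lock_bar (a joint): Travel (m) of the steel hold-down bar (45 mm in x, 204 mm in y, underside 46, top 54 mm above the table). 0: fully home, over the -x ends of both bays (its middle at jig x -52.5 mm). 0.055: fully out, drawn towards jig -x, clear of the bays. It stays where it is left, held by friction; moving it takes about 4 N.
- lock_knob (a point): Middle of the gripping part of the black round knob that stands upright on the middle of the bar and moves with it: 28 mm diameter, its top 12 mm above this point, its gripping part ending 14 mm below it, the bar's top 20 mm below it.
- spool: Solder spool with flat end flanges standing upright, 64 mm diameter, 67 mm high, a bystander. Origin: centre of its underside.
- meter: Yellow hand multimeter lying on its back, 170 mm (x) by 85 mm (y) by 36 mm high, a bystander. Origin: centre of its underside.
- driver: Screwdriver lying on the table along its x, a bystander, roughly 200 mm long. Origin: its underside near the middle.
Not all that is in view belongs to the job. Leave any green or purple look-alike of the long_sink alone.

How it is judged:
On the way, in this order (a step that is already met when the one before it is completed fails the run):
1. the hold-down bar is drawn out, at least 45 mm (value of joint lock_bar above 0.045 m), for 0.2 s.
2. with the bar still out (at least 40 mm), the long heat sink lies in the long bay and the short one in the short bay, flat, fins up (x of long_sink in the frame of long_bay between -0.009 and 0.009 m and y of long_sink in the frame of long_bay between -0.009 and 0.009 m and z of long_sink in the frame of long_bay below 0.004 m and angle between each of long_sink, short_sink's own z axis and vertical below 0.08 rad and angle between the x axis of each of long_sink, short_sink and the x axis of jig, either way round below 0.25 rad and x of short_sink in the frame of short_bay between -0.009 and 0.009 m and y of short_sink in the frame of short_bay between -0.009 and 0.009 m and z of short_sink in the frame of short_bay below 0.004 m and value of joint lock_bar above 0.04 m), for 0.2 s.
3. the bar is pushed home (within 5 mm) over both heat sinks (value of joint lock_bar below 0.005 m and x of long_sink in the frame of long_bay between -0.009 and 0.009 m and y of long_sink in the frame of long_bay between -0.009 and 0.009 m and z of long_sink in the frame of long_bay below 0.004 m and angle between each of long_sink, short_sink's own z axis and vertical below 0.08 rad and angle between the x axis of each of long_sink, short_sink and the x axis of jig, either way round below 0.25 rad and x of short_sink in the frame of short_bay between -0.009 and 0.009 m and y of short_sink in the frame of short_bay between -0.009 and 0.009 m and z of short_sink in the frame of short_bay below 0.004 m), for 0.2 s.
At the end, for the whole second after the job is handed in: Each heat sink lies in the bay of its length: centre within 9 mm in bay x and y, underside at most 4 mm above the floor, fins up, level within 0.08 rad, along the bay within 0.25 rad; the bar is home within 5 mm; the plain bar is within 50 mm of its start; all at rest (all of step 3 and linear speed of each of long_sink, short_sink, plain_bar below 0.02 m/s and distance of plain_bar from where it was at the start of the episode below 0.05 m); the robot touches nothing.
It fails at once if the plain bar is taken from its place (moved over 50 mm) (distance of plain_bar from where it was at the start of the episode above 0.05 m).
It fails at once if the spool, the meter or the screwdriver is pushed more than 30 mm (distance of any of spool, meter, driver from where it was at the start of the episode above 0.03 m).
It also fails if it takes over 72 s, if anything falls off the work surface, if the arm or the gripper's body presses on something with over 40 N, if the wrist force passes 120 N, or if a joint passes its speed limit or range.

## Robot

A 7-joint arm with a two-finger parallel gripper is mounted at the origin on the work surface. World frame = base frame: x ahead of the robot, y to its left, z up, the work surface at z = 0. Lengths are in m, angles in rad, forces in N, time in s.
With the tool pointing down it reaches from about 0.4 to 0.875 m from the base axis. Payload 4.4 kg.
Tool frame: the origin (TCP) lies at the very end of the fingers, on their centre line; the grasp point (between the pads) lies 19 mm behind it; z points along the fingers, y is the line along which they close (so a half turn about z gives the same grasp; the last joint's range is limited). The gripper opens to 85 mm and grips with 20 to 120 N. Pads are 22 mm wide; open, the fingers measure 114 mm over their backs; the gripper's body (76 mm by 85 mm) begins 54 mm behind the grasp point. The pads swing forward as they close: fully open they stand 13 mm farther back than shut.
Start: joints at [-0.066, 0.628, 0.038, 1.517, -0.027, 0.996, -0.02], TCP at [0.65, 0, 0.231] pointing down, gripper open.
Joint ranges: [-3.06, 3.06], [-0.37, 2.12], [-1.25, 1.32], [0.18, 2.47], [-1.1, 4.24], [0.23, 1.98], [-2.94, 2.94]. Speed limits (rad/s): [2.57, 2.57, 3.14, 3.14, 3.14, 3.14, 3.14].

## Interface

Orientations are given as a unit quaternion [x, y, z, w].
In Python, from workcell import r, viewer, finder gives the robot as it stands.
- The arm moves only by the tool send_rows, never from a script. Its argument "rows" is one flat list of numbers, 7 for each row, row after row: the turn, a rotation vector about the tool's x, y, z in degrees, then the shift along the tool's x, y, z in m, then the opening, from 0 (shut) to 1 (fully open). A call has 1 to 12 rows; each row shifts and turns the commanded pose from where the row before left it, along the tool's axes as they then stand; what a row does not reach is not made up. A row lasts 1/12 s, in which the tool goes at most 41.7 mm and 7.16 degrees, less where a joint would pass 70% of its speed; a pose out of reach is approached as far as the arm can. A call with a gripper value outside its range is refused whole. The fingers move at their own pace and stop on an object; "force" is the grip in N (left out, the last holds). Time passes only in rows, so rows that do not move let the fingers close. It gives the time, the measured TCP pose, the force, the opening and the grip force at its end, in the units of the state.
- r.get_state(): the state, without advancing time (a new reading comes with each control period).
- viewer.grab_frame(name): name is "scene" or "side" or "wrist"; returns a dict with "image" (420x560x3 uint8, red, green, blue), "z_map" (420x560 float32, m along the optical axis (not along the pixel's ray), 0 where there is no reading), "intrinsics" (3x3 intrinsics, pixels), "pose" (4x4, takes a point from camera to world coordinates). Camera axes: x right, y up, looking along -z (the intrinsics and any distortion apply to the point x, -y, -z); pixel columns grow to the right and rows downward; lengths in m; the calibration is good to about 2 mm. The wrist camera is an equidistant fisheye: a pixel r from the principal point sees the ray r / f radians off the axis. A picture is of the moment at which its call begins.
- r.finish_job(): hands the job in; it is judged then, once.
Trained networks look in a picture, given as the dict that the camera call returned (one of the last four; its "shot" number tells which), for a name from the list of things; names that differ only in an ending like _2 or _b are one class to them, and where a whole thing is asked for, a point or a joint stands for the part that bears it (a point fixed in the world has none). Each returns a list of dicts, best first, with "p" (0 to 1); they miss things now and then, are a little off and sometimes report something else, mostly with a low value. They report only what shows in the picture. A call takes as long as a camera call. They do not tell look-alikes from the thing itself.
- finder.search_frame(query, picture): "at" ([column, row] in pixels, amid what is visible of it).
- finder.cut_out(query, picture): "region" (420x560 bool, what is visible of it) and "at" ([column, row] in pixels, amid what is visible of it).
- finder.tip_of(query, picture): "at" ([column, row] in pixels: a listed point, or the origin of a listed thing).
The state is a dict: "time": time; "qpos": joint angles; "qvel": joint speeds; "effort": joint torques, N m; "tool_pos": TCP position; "ee_rot": TCP orientation; "wrist_force": force on the tool from outside, world axes, zero at the start; "torque": the same for the moment, N m; "width": finger opening in m; "grasp_force": force on a finger pad.
Only numpy, scipy, OpenCV 4.12 (cv2) and the standard library are available. Lean on these libraries where they do the work, as an engineer would, in place of code of your own. Each camera call takes 0.05 s, during which the arm holds its last target. There are 200 camera calls.

## Working session

There is one attempt and no reset: what is moved stays moved. The work goes in short steps, Python scripts to look and compute and a tool call to move; the robot and the scene stay as the last step left them, time stands still between calls to the robot, and variables do not carry over. Pictures are saved under pics/ and viewed, at most 11 in all, crops included, and the job is handed in when it is done.

Besides the shell and the picture viewer there is one more tool, called after "Call:" by a JSON object that holds its "api" and its "payload". send_rows: Moves the arm, as the interface text tells. Its arguments: {"type":"object","properties":{"rows":{"type":"array"},"force":{"type":"number"}},"required":["rows"]}

```bash
ls; mkdir -p pics; cat > h.py <<'E'
import numpy as np, cv2
from workcell import r, viewer, finder
from scipy.spatial.transform import Rotation as R
def cloud(f):
    z=f["z_map"];K=f["intrinsics"];v,u=np.mgrid[0:z.shape[0],0:z.shape[1]]
    p=np.stack([(u-K[0,2])/K[0,0]*z,-(v-K[1,2])/K[1,1]*z,-z],-1)
    w=p@f["pose"][:3,:3].T+f["pose"][:3,3]; w[z==0]=np.nan
    return w
def save(n,im,s=1): cv2.imwrite(n,cv2.resize(np.ascontiguousarray(im[...,::-1]),None,fx=s,fy=s,interpolation=cv2.INTER_CUBIC))
E
python3 - <<'E'
from h import *
s=r.get_state(); print({k:np.round(v,3) for k,v in s.items()})
fs={}
for n in("scene","side"):
    f=viewer.grab_frame(n); w=cloud(f); np.savez(n+".npz",w=w,im=f["image"]); save(f"pics/{n}0.png",f["image"],1.4)
    print(n,np.round(f["pose"],2).tolist(),f["intrinsics"][0,0])
    for q in["bin","long_sink","short_sink","plain_bar","jig","lock_knob","spool","meter","driver"]:
        for d in finder.cut_out(q,f)[:4]:
            if d["p"]<.2: continue
            P=w[d["region"]];P=P[~np.isnan(P[:,0])]
            if len(P)>5: print(q,round(d["p"],2),np.round(d["at"]),np.round(np.percentile(P,[3,50,97],axis=0),3).tolist())
    for q in["lock_knob","long_bay","short_bay","jig"]:
        for d in finder.tip_of(q,f)[:2]:
            c=np.round(d["at"]).astype(int); print(" tip",q,round(d["p"],2),c,np.round(w[min(max(c[1],0),419),min(max(c[0],0),559)],3))
E
```

```text
pics
{'time': np.float64(0.0), 'qpos': array([-0.066,  0.629,  0.038,  1.518, -0.027,  0.996, -0.02 ]), 'qvel': array([-0.   ,  0.002, -0.   , -0.   , -0.   ,  0.001,  0.001]), 'effort': array([-1.0000e-03, -5.6341e+01,  1.2260e+00, -1.9345e+01,  1.1000e-02,
        1.1000e-02, -0.0000e+00]), 'tool_pos': array([0.649, 0.   , 0.23 ]), 'ee_rot': array([ 0.707,  0.707, -0.001, -0.001]), 'wrist_force': array([ 0.253,  0.706, -0.441]), 'torque': array([0.041, 0.035, 0.054]), 'grasp_force': np.float64(0.0), 'width': np.float64(0.085)}
scene [[0.83, -0.43, 0.36, 1.06], [0.56, 0.65, -0.51, -0.68], [-0.01, 0.63, 0.78, 1.15], [0.0, 0.0, 0.0, 1.0]] 459.9407145173084
bin 0.58 [322. 179.] [[0.496, 0.087, 0.0], [0.601, 0.2, 0.039], [0.656, 0.432, 0.07]]
long_sink 0.9 [326. 113.] [[0.432, 0.511, 0.0], [0.481, 0.522, 0.024], [0.522, 0.554, 0.032]]
long_sink 0.65 [328. 142.] [[0.511, 0.348, 0.025], [0.562, 0.362, 0.051], [0.605, 0.395, 0.069]]
long_sink 0.65 [277. 129.] [[0.345, 0.332, 0.002], [0.36, 0.346, 0.024], [0.374, 0.37, 0.032]]
short_sink 0.73 [297. 186.] [[0.544, 0.128, 0.028], [0.575, 0.14
[... 1889 characters left out ...]
, 0.058]]
lock_knob 0.92 [300. 278.] [[0.523, -0.345, 0.049], [0.545, -0.258, 0.055], [0.572, -0.152, 0.087]]
lock_knob 0.61 [266. 193.] [[0.54, 0.129, 0.026], [0.57, 0.141, 0.053], [0.603, 0.171, 0.067]]
meter 0.93 [331. 210.] [[0.738, -0.065, 0.005], [0.772, 0.003, 0.036], [0.819, 0.098, 0.043]]
driver 0.9 [270. 373.] [[0.318, -0.484, 0.011], [0.372, -0.476, 0.022], [0.491, -0.46, 0.028]]
 tip lock_knob 0.74 [300 272] [ 0.539 -0.249  0.086]
 tip long_bay 0.97 [310 270] [ 0.596 -0.203  0.015]
 tip long_bay 0.71 [298 271] [ 0.536 -0.243  0.084]
 tip short_bay 0.56 [320 293] [ 0.591 -0.292  0.012]
 tip short_bay 0.39 [267 196] [0.566 0.13  0.052]
 tip jig 0.64 [316 278] [ 0.603 -0.235  0.01 ]
```

```bash
python3 - <<'E'
from h import *
# height map from both clouds, top-view
for n in("scene","side"):
    d=np.load(n+".npz");w=d["w"];im=d["im"]
    def box(nm,m):
        P=w[m][:,:2].astype(np.float32)
        rc=cv2.minAreaRect(P); print(n,nm,len(P),np.round(rc[0],4),np.round(rc[1],3),round(rc[2],2))
    x,y,z=w[...,0],w[...,1],w[...,2]
    box("bar",(z>.050)&(z<.060)&(x>.5)&(x<.6)&(y<-.14)&(y>-.37))
    box("knob",(z>.081)&(z<.095)&(x>.5)&(x<.6)&(y<-.2)&(y>-.3))
    box("plate",(z>.005)&(z<.026)&(x>.4)&(x<.7)&(y<-.14)&(y>-.37))
    box("all jig",(z>.007)&(x>.4)&(x<.7)&(y<-.1)&(y>-.4))
    # slope top normal
    for nm,c in(("L",.364),("M",.25),("S",.145)):
        m=(abs(y-c)<.03)&(x>.49)&(x<.64)
        zt=z-np.tan(np.radians(15))*(x-.57)
        m2=m&(zt>.048)
        box("part"+nm,m2); print(np.round(np.percentile(zt[m2],[50,90]),3), np.round(np.percentile(zt[m],[2,5,20]),3))
        a=np.c_[x[m2],y[m2],np.ones(m2.sum())];t=zt[m2]>np.percentile(zt[m2],40);print(" fit",np.linalg.lstsq(a[t],z[m2][t],rcond=None)[0].round(3))
    box("bin",(x>.46)&(x<.67)&(y>.06)&(y<.45)&(z>.008)&(z<.12))
a=np.load("scene.npz")["im"];b=np.load("side.npz")["im"]
A=cv2.resize(a[80:240,240:400],(640,600)[:1]*2) if 0 else cv2.resize(a[90:230,240:380],(400,400),interpolation=cv2.INTER_CUBIC)
B=cv2.resize(b[125:235,180:290],(400,400),interpolation=cv2.INTER_CUBIC)
save("pics/crop.png",np.hstack([A,B]))
E
```

```text
scene bar 916 [ 0.5518 -0.2457] [0.047 0.204] 4.38
scene knob 76 [ 0.5504 -0.2462] [0.026 0.029] 65.6
scene plate 3575 [ 0.5535 -0.2578] [0.296 0.229] 3.2
scene all jig 4899 [ 0.5716 -0.2439] [0.207 0.208] 4.72
scene partL 289 [0.5705 0.3672] [0.053 0.135] 89.96
[0.06  0.064] [-0.021 -0.018  0.031]
 fit [ 0.268  0.018 -0.098]
scene partM 121 [0.5944 0.2601] [0.039 0.09 ] 88.31
[0.06  0.063] [-0.02  -0.018  0.029]
 fit [ 0.263 -0.024 -0.082]
scene partS 185 [0.5523 0.1471] [0.107 0.044] 10.6
[0.055 0.059] [0.022 0.024 0.026]
 fit [ 0.271  0.005 -0.098]
scene bin 2775 [0.5678 0.2613] [0.163 0.348] 4.44
side bar 760 [ 0.5406 -0.2451] [0.067 0.208] 2.12
side knob 61 [ 0.5478 -0.2469] [0.025 0.026] 1.68
side plate 2767 [ 0.5499 -0.255 ] [0.296 0.228] 0.65
side all jig 3918 [ 0.5454 -0.2654] [0.258 0.264] 5.63
side partL 235 [0.5678 0.3662] [0.057 0.137] 87.8
[0.062 0.068] [0.029 0.031 0.034]
 fit [ 0.27  -0.015 -0.083]
side partM 241 [0.5639 0.2562] [0.151 0.047] 6.22
[0.062 0.065] [0.024 0.027 0.031]
 fit [ 0.268 -0.002 -0.089]
side partS 179 [0.5453 0.1552] [0.108 0.059] 11.92
[0.058 0.062] [-0.007  0.02   0.027]
 fit [ 0.272  0.002 -0.095]
side bin 2871 [0.5663 0.253 ] [0.372 0.196] 89.95
```

View pics/scene0.png

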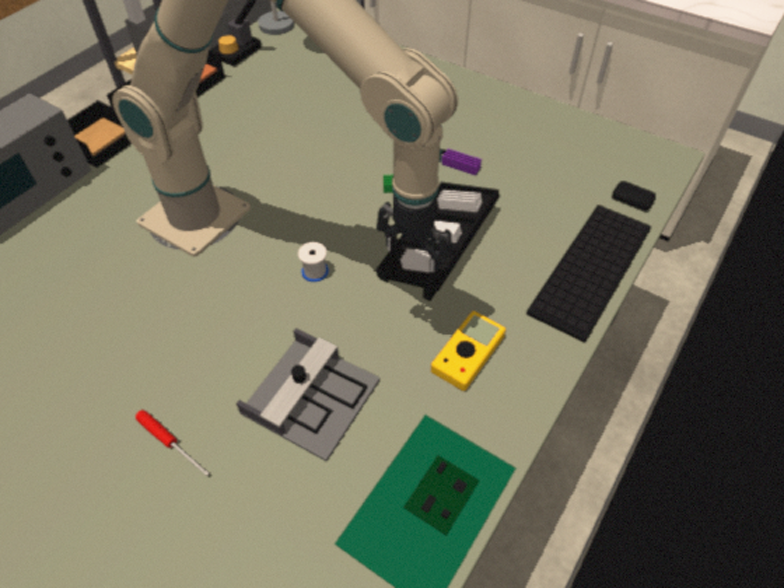

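View pics/side0.png

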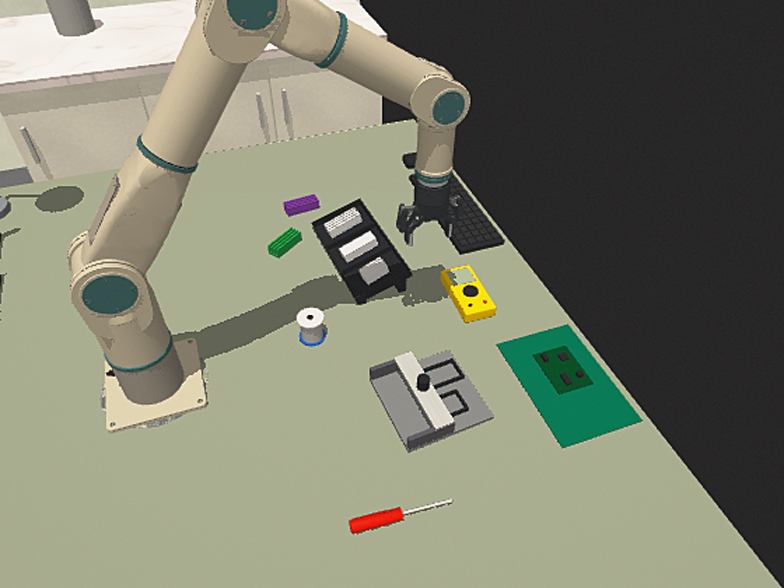

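View pics/crop.png

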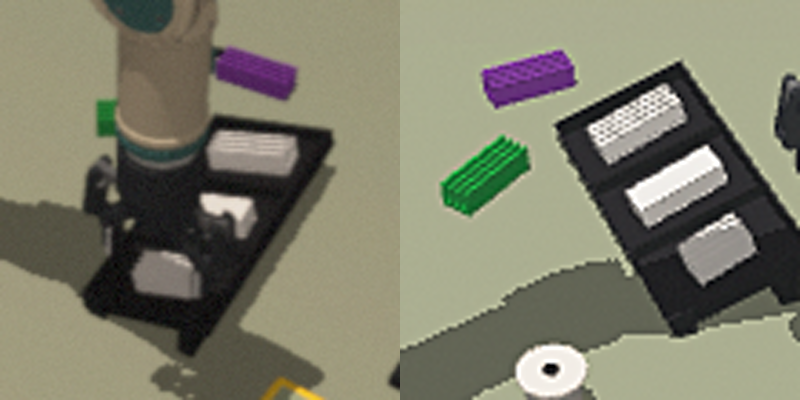

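The long sink is the finned part in the far compartment (side camera 245,158). The middle part (257,179) is smooth on top, so it is the plain bar. The nearest (268,193) is shorter and is the short sink. The green and purple look-alikes outside the bin stay put. The jig is yawed about 4.4°, and the knob is at about (0.551, -0.246).

Call:
{"api": "send_rows", "payload": {"rows": [0,0,0,-0.035,-0.014,0,0.7,0,0,0,-0.035,-0.014,0,0.7,0,0,0,-0.035,-0.014,0,0.7,0,0,0,-0.035,-0.014,0,0.7,0,0,0,-0.035,-0.014,0,0.7,0,0,0,-0.035,-0.014,0,0.7,0,0,0,-0.036,-0.014,0,0.7,0,0,-4.4,0,0,0.03,0.7,0,0,0,0,0,0.03,0.7,0,0,0,0,0,0,0.7], "force": 60}}

```text
time: 2.23
tool_pos: [0.548, -0.2454, 0.1665]
ee_rot: [0.68, 0.733, -0.002, -0.005]
wrist_force: [-1.9, 1.8, 0.1]
width: 0.0599
grasp_force: 0.0
```

```bash
python3 - <<'E'
from h import *
s=r.get_state(); print(s["time"],s["tool_pos"],s["ee_rot"],s["width"])
for n in("scene","side"):
    f=viewer.grab_frame(n); w=cloud(f); np.savez(n+"1.npz",w=w,im=f["image"]); save(f"pics/{n}1.png",f["image"][80:280,150:417],3)
    x,y,z=w[...,0],w[...,1],w[...,2]
    for q in["long_sink","short_sink","plain_bar"]:
        for d in finder.cut_out(q,f)[:4]:
            P=w[d["region"]];P=P[~np.isnan(P[:,0])]
            if d["p"]<.2 or len(P)<50: continue
            if not(.5<np.median(P[:,0])<.65 and .05<np.median(P[:,1])<.45): continue
            # top face: above slope plane
            zt=P[:,2]-np.tan(np.radians(15))*P[:,0]; T=P[zt>np.percentile(zt,97)-.008]
            rc=cv2.minAreaRect(T[:,:2].astype(np.float32))
            print(n,q,round(d["p"],2),np.round(d["at"]),"top",len(T),np.round(rc[0],4),np.round(rc[1],3),round(rc[2],1),"z",np.round(np.median(T[:,2]),4), "topmid", T.mean(0).round(4))
    m=(x>.46)&(x<.68)&(y>.06)&(y<.46)&(z>.012)&(z<.12)
    k,lab,st,ce=cv2.connectedComponentsWithStats(m.astype(np.uint8)); i=1+st[1:,4].argmax(); P=w[lab==i]
    rc=cv2.minAreaRect(P[:,:2].astype(np.float32)); print(n,"bin",np.round(rc[0],4),np.round(rc[1],3),round(rc[2],2))
    for q in["bin","long_sink","short_sink","lock_knob"]:
        for d in finder.tip_of(q,f)[:3]:
            c=np.round(d["at"]).astype(int); print(" tip",q,round(d["p"],2),c,np.round(w[c[1],c[0]],3))
E
```

```text
2.2333 [ 0.54804888 -0.2454021   0.16651425] [ 0.68014124  0.73306515 -0.00160679 -0.00456056] 0.059880001971217706
scene long_sink 0.75 [329. 142.] top 192 [0.5548 0.3726] [0.098 0.043] 11.4 z 0.0569 topmid [0.5547 0.3725 0.0571]
scene short_sink 0.54 [297. 185.] top 148 [0.5727 0.1508] [0.064 0.041] 7.8 z 0.0572 topmid [0.5721 0.1499 0.0574]
scene plain_bar 0.64 [313. 165.] top 223 [0.5645 0.2556] [0.097 0.043] 9.5 z 0.0596 topmid [0.5656 0.2551 0.0589]
scene bin [0.5675 0.2613] [0.164 0.349] 4.8
 tip bin 0.81 [315 173] [0.588 0.234 0.035]
 tip long_sink 0.93 [286 134] [0.393 0.358 0.014]
 tip long_sink 0.9 [328 115] [0.474 0.52  0.025]
 tip long_sink 0.89 [329 143] [0.568 0.356 0.063]
 tip short_sink 0.71 [299 193] [0.587 0.137 0.029]
 tip lock_knob 0.72 [212 268] [ 0.557 -0.256  0.086]
 tip lock_knob 0.52 [224 190] [0.39  0.003 0.047]
side long_sink 0.71 [245. 159.] top 135 [0.5504 0.3703] [0.099 0.044] 10.9 z 0.0593 topmid [0.5518 0.3709 0.0602]
side short_sink 0.56 [265. 192.] top 98 [0.5676 0.1509] [0.061 0.038] 10.7 z 0.0583 topmid [0.5672 0.1491 0.0591]
side plain_bar 0.7 [256. 178.] top 167 [0.559 0.256] [0.097 0.042] 6.1 z 0.06 topmid [0.5592 0.2556 0.0602]
side bin [0.5642 0.262 ] [0.162 0.352] 4.96
 tip long_sink 0.74 [248 159] [0.563 0.355 0.056]
 tip long_sink 0.62 [205 176] [0.387 0.362 0.011]
 tip long_sink 0.52 [214 150] [0.46  0.517 0.011]
 tip short_sink 0.74 [268 195] [0.572 0.137 0.049]
 tip short_sink 0.27 [222 241] [ 0.363 -0.001  0.024]
 tip lock_knob 0.6 [299 271] [ 0.537 -0.246  0.088]
```

View pics/scene1.png

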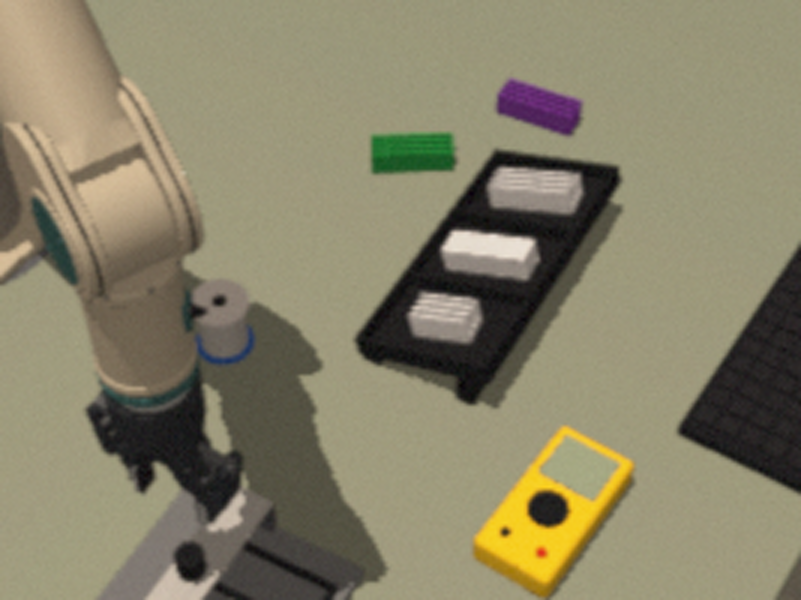

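The view is now clear. Crop pixels: long finned sink at (535,188), smooth plain bar at (490,253), short finned sink at (445,315). Next I grip the knob.

Call:
{"api": "send_rows", "payload": {"rows": [0,0,0,0,0.001,0.035,0.7,0,0,0,0,0.001,0.035,0.7,0,0,0,0,0,0.034,0.7,0,0,0,0,0,0,0.7,0,0,0,0,0,0,0,0,0,0,0,0,0,0,0,0,0,0,0,0,0,0,0,0,0,0,0,0,0,0,0,0,0,0,0,0,0,0,0,0,0,0], "force": 60}}

```text
time: 3.87
tool_pos: [0.5478, -0.2466, 0.0692]
ee_rot: [0.68, 0.733, -0.003, -0.004]
wrist_force: [-12.2, 0.5, 4.9]
width: 0.0255
grasp_force: 58.6
```

Call:
{"api": "send_rows", "payload": {"rows": [0,0,0,0,-0.008,0,0,0,0,0,0,-0.01,0,0,0,0,0,0,-0.01,0,0,0,0,0,0,-0.01,0,0,0,0,0,0,-0.01,0,0,0,0,0,0,-0.006,0,0,0,0,0,0,-0.002,0,0,0,0,0,0,0,0,0,0,0,0,0,0,0,0]}}

```text
time: 4.62
tool_pos: [0.4982, -0.2506, 0.0691]
ee_rot: [0.68, 0.734, 0.0, 0.001]
wrist_force: [0.2, 2.2, 8.4]
width: 0.0253
grasp_force: 61.6
```

Call:
{"api": "send_rows", "payload": {"rows": [0,0,0,0,-0.003,0,0,0,0,0,0,-0.002,0,0,0,0,0,0,0,0,0,0,0,0,0,0,0,0.7,0,0,0,0,0,0,0.7,0,0,0,0,0,0,0.7,0,0,0,0,0,-0.03,0.7,0,0,0,0,0,-0.04,0.7,0,0,0,0,0,-0.04,0.7,0,0,0,0,0,-0.04,0.7,0,0,0,0,0,0,0.7]}}

```text
time: 5.53
tool_pos: [0.4968, -0.2529, 0.2247]
ee_rot: [0.68, 0.733, 0.002, 0.006]
wrist_force: [0.4, -0.8, -0.6]
width: 0.0598
grasp_force: 0.0
```

```bash
python3 - <<'E'
from h import *
s=r.get_state(); print(s["time"],s["tool_pos"],s["width"])
for n in("scene","side"):
    f=viewer.grab_frame(n); w=cloud(f);x,y,z=w[...,0],w[...,1],w[...,2]
    np.savez(n+"2.npz",w=w,im=f["image"])
    for nm,m in(("bar",(z>.051)&(z<.058)&(x>.42)&(x<.62)&(y<-.12)&(y>-.37)),("knob",(z>.081)&(z<.092)&(x>.44)&(x<.6)&(y<-.2)&(y>-.3)),("jig",(z>.007)&(z<.045)&(x>.42)&(x<.72)&(y<-.11)&(y>-.38)),("wall",(z>.017)&(z<.026)&(x>.52)&(x<.7)&(y<-.15)&(y>-.34))):
        k,lab,st,ce=cv2.connectedComponentsWithStats(m.astype(np.uint8),connectivity=8)
        i=1+st[1:,4].argmax(); rc=cv2.minAreaRect(w[lab==i][:,:2].astype(np.float32)); print(n,nm,st[i,4],np.round(rc[0],4),np.round(rc[1],3),round(rc[2],2))
    im=f["image"];g=im.astype(int).sum(-1)
    # dark bay walls: image-intensity segmentation inside jig plate
    m=(g<np.percentile(g[(z>.005)&(z<.03)&(x>.52)&(x<.66)&(y<-.16)&(y>-.33)],50)*.55)&(x>.51)&(x<.69)&(y<-.155)&(y>-.335)&(z<.03)
    k,lab,st,ce=cv2.connectedComponentsWithStats(m.astype(np.uint8),connectivity=8)
    for i in range(1,k):
        if st[i,4]>60: rc=cv2.minAreaRect(w[lab==i][:,:2].astype(np.float32)); print(n,"dark",st[i,4],np.round(rc[0],4),np.round(rc[1],3),round(rc[2],2))
    for q in["long_bay","short_bay","jig"]:
        for d in finder.tip_of(q,f)[:2]:
            c=np.round(d["at"]).astype(int); print(" tip",q,round(d["p"],2),c,np.round(w[c[1],c[0]],3))
    save(f"pics/{n}2.png",im[220:340,160:320] if n=="scene" else im[220:340,230:390],2.5)
a=cv2.imread("pics/scene2.png");b=cv2.imread("pics/side2.png");cv2.imwrite("pics/jig2.png",np.hstack([a,b]))
E
```

```text
5.5333 [ 0.49684468 -0.25291147  0.22471863] 0.05975322142884014
scene bar 802 [ 0.4981 -0.2505] [0.048 0.204] 4.92
scene knob 75 [ 0.4986 -0.2502] [0.026 0.028] 66.14
scene jig 3969 [ 0.5735 -0.2448] [0.205 0.21 ] 3.41
scene wall 241 [ 0.6005 -0.2016] [0.121 0.06 ] 5.18
scene dark 317 [ 0.5957 -0.1985] [0.13  0.067] 5.18
scene dark 199 [ 0.5915 -0.2841] [0.088 0.056] 4.01
 tip long_bay 0.59 [241 272] [ 0.597 -0.19   0.009]
 tip short_bay 0.9 [218 294] [ 0.587 -0.281  0.01 ]
 tip jig 0.8 [232 286] [ 0.604 -0.24   0.01 ]
side bar 722 [ 0.4943 -0.2495] [0.049 0.206] 5.79
side knob 65 [ 0.4949 -0.2504] [0.03  0.023] 69.19
side jig 2885 [ 0.5677 -0.2436] [0.208 0.208] 4.82
side wall 208 [ 0.597  -0.2007] [0.122 0.065] 7.22
side dark 275 [ 0.5961 -0.1961] [0.12  0.071] 4.36
side dark 203 [ 0.5867 -0.2831] [0.088 0.059] 4.05
 tip long_bay 0.66 [310 272] [ 0.594 -0.208  0.011]
 tip short_bay 0.82 [317 292] [ 0.585 -0.283  0.009]
 tip jig 0.72 [312 281] [ 0.585 -0.243  0.013]
 tip jig 0.62 [256 178] [0.56  0.245 0.046]
```

View pics/jig2.png

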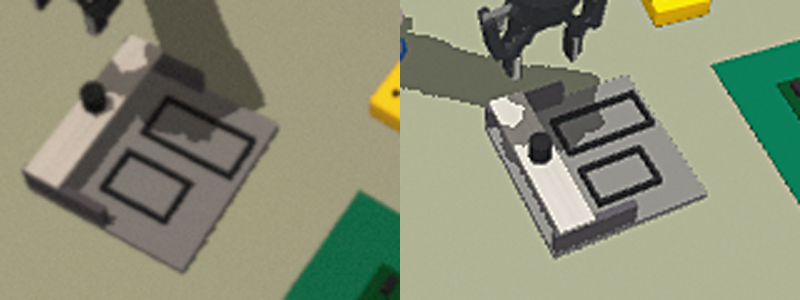

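Both bays are clear and the bar is out about 54 mm (knob at about (0.497, -0.250)). The left view shows the long bay at about (198,137) and the short bay at about (147,185). Now I move over the short sink.

Call:
{"api": "send_rows", "payload": {"rows": [0,0,0,0.033,0.007,0,0.65,0,0,0,0.033,0.007,0,0.65,0,0,0,0.033,0.007,0,0.65,0,0,0,0.033,0.007,0,0.65,0,0,0,0.033,0.007,0,0.65,0,0,0,0.033,0.007,0,0.65,0,0,0,0.033,0.007,0,0.65,0,0,0,0.033,0.007,0,0.65,0,0,0,0.033,0.007,0,0.65,0,0,0,0.033,0.007,0,0.65,0,0,0,0.033,0.007,0,0.65,0,0,0,0.033,0.007,0,0.65]}}

```text
time: 6.93
tool_pos: [0.5461, 0.1523, 0.2164]
ee_rot: [0.679, 0.734, -0.001, -0.0]
wrist_force: [0.6, 0.0, 0.3]
width: 0.0556
grasp_force: 0.0
```

Call:
{"api": "send_rows", "payload": {"rows": [0,0,-7,0,0,0,0.65,0,0,-7,0,0,0,0.65,0,0,-7,0,0,0,0.65,0,0,-7,0,0,0,0.65,0,0,-7,0,0,0,0.65,0,0,-7,0,0,0,0.65,0,0,-7,0,0,0,0.65,0,0,-7,0,0,0,0.65,0,0,-7,0,0,0,0.65,0,0,-7,0,0,0,0.65,0,0,-7,0,0,0,0.65,0,0,-7,0,0,0,0.65]}}

```text
time: 7.93
tool_pos: [0.5461, 0.1505, 0.2163]
ee_rot: [0.011, 1.0, -0.0, -0.001]
wrist_force: [-0.2, -0.6, -0.5]
width: 0.0556
grasp_force: 0.0
```

Call:
{"api": "send_rows", "payload": {"rows": [0,0,-7,0,0,0.02,0.65,0,-5,0,0,0,0.02,0.65,0,-5,0,0,0,0.02,0.65,0,-5,0,0,0,0.02,0.65,0,0,0,0,0,0,0.65,0,0,0,0,0,0,0.65]}}

```text
time: 8.43
tool_pos: [0.5499, 0.1509, 0.1372]
ee_rot: [-0.048, 0.991, 0.004, 0.126]
wrist_force: [-0.1, -0.1, 0.9]
width: 0.0558
grasp_force: 0.0
```

```bash
cat >> h.py <<'E'
def goal(psi,tilt):
    p=np.radians(psi);t=np.radians(tilt)
    u=np.array([np.cos(p)*np.cos(t),np.sin(p)*np.cos(t),np.sin(t)]);v=np.array([-np.sin(p),np.cos(p),0]);n=np.cross(u,v)
    return np.c_[-u,v,-n],n
def delta(pos,M):
    s=r.get_state();T=R.from_quat(s["ee_rot"])
    print("t",round(s["time"],2),"pos",np.round(s["tool_pos"],4),"rot(deg,tool)",(T.inv()*R.from_matrix(M)).as_rotvec(degrees=True).round(2),"shift in goal axes",(M.T@(np.array(pos)-s["tool_pos"])).round(4),"w",round(s["width"],4))
E
python3 - <<'E'
from h import *
s=r.get_state()
for n in("scene1","side1","scene2","side2"):
    d=np.load(n+".npz");w=d["w"];im=d["im"].astype(int).sum(-1)
    x,y,z=w[...,0],w[...,1],w[...,2]
    for nm,c in(("L",(.553,.371)),("S",(.57,.151))):
        hgt=z-.0595-np.tan(np.radians(15))*(x-c[0])
        m=(abs(x-c[0])<.07)&(abs(y-c[1])<.035)&(hgt>-.008)
        k,lab,st,ce=cv2.connectedComponentsWithStats(m.astype(np.uint8),connectivity=4);i=1+st[1:,4].argmax()
        P=w[lab==i];q=P[:,:2]-P[:,:2].mean(0);ev,V=np.linalg.eigh(q.T@q);a=V[:,1]*np.sign(V[0,1])
        rc=cv2.minAreaRect(P[:,:2].astype(np.float32))
        e=q@a; l=q@np.array([-a[1],a[0]])
        print(n,nm,len(P),"mean",P.mean(0).round(4),"pca yaw",np.degrees(np.arctan2(a[1],a[0])).round(1),"ext",np.ptp(e).round(3),np.ptp(l).round(3),"rect",np.round(rc[0],4))
M,nn=goal(6,15); delta(np.array([.5754,.1513,.0392])+.07*nn,M)
E
```

```text
scene1 L 208 mean [0.5555 0.3725 0.057 ] pca yaw 12.4 ext 0.1 0.044 rect [0.5538 0.3724]
scene1 S 169 mean [0.5727 0.1501 0.0571] pca yaw 10.6 ext 0.066 0.042 rect [0.5721 0.1511]
side1 L 197 mean [0.5506 0.3704 0.0578] pca yaw 10.4 ext 0.099 0.046 rect [0.551  0.3712]
side1 S 157 mean [0.5692 0.1501 0.058 ] pca yaw 8.7 ext 0.063 0.041 rect [0.5686 0.1502]
scene2 L 218 mean [0.5555 0.3717 0.0572] pca yaw 9.0 ext 0.098 0.046 rect [0.5545 0.3722]
scene2 S 172 mean [0.5736 0.1508 0.057 ] pca yaw 8.2 ext 0.065 0.043 rect [0.5718 0.1512]
side2 L 188 mean [0.5511 0.3712 0.0579] pca yaw 9.4 ext 0.098 0.047 rect [0.5499 0.373 ]
side2 S 136 mean [0.5659 0.1522 0.0571] pca yaw 19.6 ext 0.067 0.042 rect [0.5681 0.1519]
t 8.43 pos [0.5499 0.1509 0.1372] rot(deg,tool) [-0.35 -0.54 -0.42] shift in goal axes [ 0.0009 -0.0023  0.0313] w 0.0558
```

Call:
{"api": "send_rows", "payload": {"rows": [0,-0.5,-3,0,-0.001,0.02,0.65,0,0,0,0,0,0.03,0.65,0,0,0,0,0,0.03,0.65,0,0,0,0,0,0.02,0.65,0,0,0,0,0,0,0.65,0,0,0,0,0,0,0.65], "force": 60}}

```text
time: 8.93
tool_pos: [0.5764, 0.1506, 0.056]
ee_rot: [-0.071, 0.989, 0.001, 0.133]
wrist_force: [0.3, -0.6, 0.9]
width: 0.0556
grasp_force: 0.0
```

```bash
python3 - <<'E'
from h import *
print(r.get_state()["wrist_force"])
M,nn=goal(9,15); delta(np.array([.5754,.1513,.0392]),M)
f=viewer.grab_frame("side");a=f["image"][140:240,220:320];b=viewer.grab_frame("wrist")["image"]
save("pics/g1.png",np.hstack([cv2.resize(a,(400,400)),cv2.resize(b,(400,400))]))
E
```

```text
[ 0.28321896 -0.60013549  0.94860248]
t 8.93 pos [0.5764 0.1506 0.056 ] rot(deg,tool) [-1.2   0.24 -0.58] shift in goal axes [0.0052 0.0008 0.016 ] w 0.0556
```

View pics/g1.png

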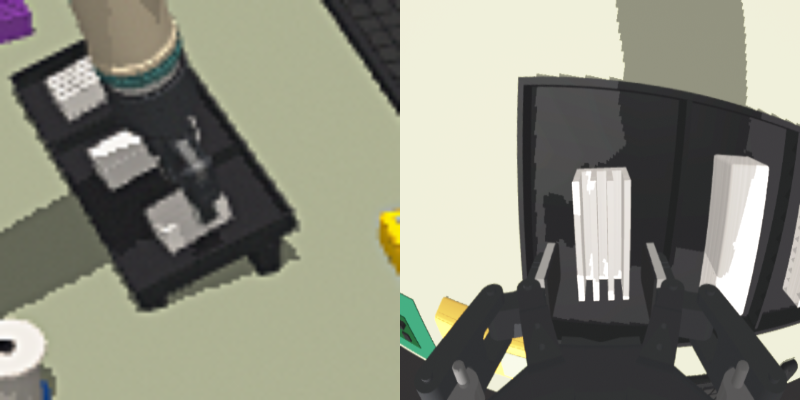

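The wrist view shows the fingers astride the short finned sink, which is centred at about (603,235). I finish the descent and grip.

Call:
{"api": "send_rows", "payload": {"rows": [-1,0,0,0.004,0.001,0.008,0.65,0,0,0,0.001,0,0.008,0.65,0,0,0,0,0,0,0.65,0,0,0,0,0,0,0,0,0,0,0,0,0,0,0,0,0,0,0,0,0,0,0,0,0,0,0,0,0,0,0,0,0,0,0], "force": 60}}

```text
time: 9.7
tool_pos: [0.5744, 0.152, 0.0408]
ee_rot: [-0.074, 0.988, 0.009, 0.133]
wrist_force: [-2.6, -1.2, 4.0]
width: 0.0348
grasp_force: 60.1
```

```bash
python3 - <<'E'
from h import *
M,nn=goal(9,15); delta(np.array([.5754,.1513,.0392]),M)
E
```

```text
t 9.7 pos [0.5744 0.152  0.0408] rot(deg,tool) [-0.2   0.34 -0.44] shift in goal axes [-0.0005 -0.0009  0.0017] w 0.0348
```

Call:
{"api": "send_rows", "payload": {"rows": [0,0,0,0,0,-0.015,0,0,0,0,0,0,-0.03,0,0,0,0,0,0,-0.04,0,0,0,0,0,0,-0.035,0,0,5,0,0,0,0,0,0,5,0,0,0,0,0,0,5,0,0,0,0,0,0,0,4,0,0,0,0,0,0,0,0,0,0,0]}}

```text
time: 10.45
tool_pos: [0.5433, 0.1475, 0.1553]
ee_rot: [-0.038, 0.999, 0.001, 0.002]
wrist_force: [-0.1, 0.4, -0.9]
width: 0.0345
grasp_force: 60.1
```

Call:
{"api": "send_rows", "payload": {"rows": [0,0,0,-0.001,-0.036,0,0,0,0,0,-0.001,-0.036,0,0,0,0,0,-0.001,-0.036,0,0,0,0,0,-0.001,-0.036,0,0,0,0,0,-0.001,-0.036,0,0,0,0,0,-0.001,-0.036,0,0,0,0,0,-0.001,-0.036,0,0,0,0,0,-0.001,-0.036,0,0,0,0,0,-0.001,-0.036,0,0,0,0,0,-0.001,-0.036,0,0,0,0,0,0,-0.036,0,0,0,0,0,0,-0.036,0,0]}}

```text
time: 11.45
tool_pos: [0.5858, -0.2836, 0.1557]
ee_rot: [-0.041, 0.999, -0.0, 0.002]
wrist_force: [0.4, -0.4, -0.4]
width: 0.0345
grasp_force: 60.0
```

Call:
{"api": "send_rows", "payload": {"rows": [0,0,0,0,0,0.03,0,0,0,0,0,0,0.03,0,0,0,0,0,0,0,0,0,0,0,0,0,0,0]}}

```text
time: 11.78
tool_pos: [0.5852, -0.2814, 0.0944]
ee_rot: [-0.041, 0.999, 0.001, 0.0]
wrist_force: [-0.2, -0.0, -0.7]
width: 0.0347
grasp_force: 60.0
```

```bash
cat >> h.py <<'E'
def held(n,tag,zb):
    f=viewer.grab_frame(n); w=cloud(f);x,y,z=w[...,0],w[...,1],w[...,2];s=r.get_state();t=s["tool_pos"]
    g=f["image"].astype(int); br=(g.min(-1)>95)&(np.ptp(g,axis=-1)<40)
    m=(abs(x-t[0])<.08)&(abs(y-t[1])<.04)&(z>t[2]-.014)&(z<t[2]+.03)&br
    k,lab,st,ce=cv2.connectedComponentsWithStats(m.astype(np.uint8));i=1+st[1:,4].argmax();P=w[lab==i]
    yw=np.radians(4.7);q=(P[:,:2]-t[:2])@np.array([[np.cos(yw),-np.sin(yw)],[np.sin(yw),np.cos(yw)]])
    print(n,"held n",len(P),"jig-axis extent rel TCP",np.percentile(q,[1,99],axis=0).round(4).tolist(),"mid",np.percentile(q,[1,99],axis=0).mean(0).round(4),"z",np.percentile(P[:,2],[2,98]).round(4))
    return f
E
python3 - <<'E'
from h import *
M,_=goal(4.7,0); delta([.5893,-.2833,.09],M)
a=held("scene","a",0)["image"];b=held("side","a",0)["image"]
save("pics/p1.png",np.hstack([cv2.resize(a[230:330,160:260],(400,400)),cv2.resize(b[220:340,260:380],(400,400))]))
E
```

```text
t 11.78 pos [ 0.5852 -0.2814  0.0944] rot(deg,tool) [ 0.07  0.   -0.01] shift in goal axes [-0.004  -0.0023  0.0044] w 0.0347
scene held n 217 jig-axis extent rel TCP [[-0.0052, -0.0191], [0.0338, 0.0166]] mid [ 0.0143 -0.0012] z [0.087  0.1159]
side held n 218 jig-axis extent rel TCP [[-0.036, -0.0232], [0.0036, 0.0228]] mid [-0.0162 -0.0002] z [0.0878 0.12  ]
```

View pics/p1.png

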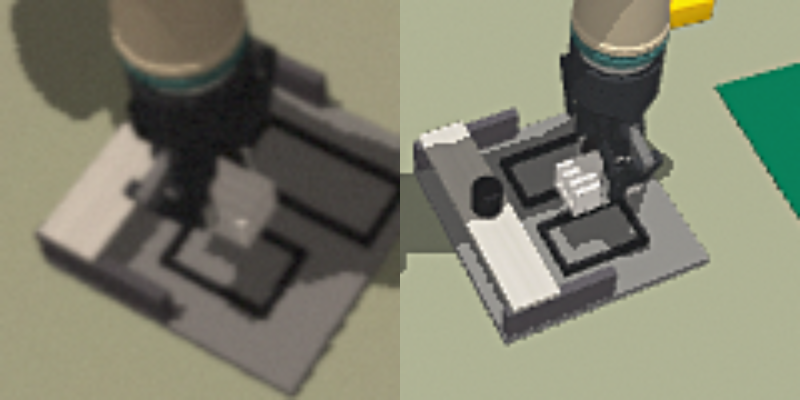

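Call:
{"api": "send_rows", "payload": {"rows": [0,0,0,-0.005,-0.002,0.02,0,0,0,0,0,0,0.02,0,0,0,0,0,0,0.017,0,0,0,0,0,0,0,0,0,0,0,0,0,0,0,0,0,0,0,0,0,0]}}

```text
time: 12.38
tool_pos: [0.5936, -0.2841, 0.0404]
ee_rot: [-0.04, 0.999, -0.001, 0.003]
wrist_force: [0.9, 0.0, -1.3]
width: 0.0351
grasp_force: 60.0
```

```bash
python3 - <<'E'
from h import *
M,_=goal(4.7,0); delta([.5903,-.2835,.0205],M)
held("scene","a",0);held("side","a",0)
E
```

```text
t 12.38 pos [ 0.5936 -0.2841  0.0404] rot(deg,tool) [-0.09  0.37 -0.14] shift in goal axes [0.0033 0.0009 0.0199] w 0.0351
scene held n 204 jig-axis extent rel TCP [[-0.0023, -0.0188], [0.0351, 0.0177]] mid [ 0.0164 -0.0006] z [0.0325 0.0615]
side held n 207 jig-axis extent rel TCP [[-0.035, -0.0226], [0.0025, 0.0204]] mid [-0.0162 -0.0011] z [0.031  0.0646]
```

Call:
{"api": "send_rows", "payload": {"rows": [0,0,0,0.003,0.001,0,0,0,0,0,0,0,0.005,0,0,0,0,0,0,0.005,0,0,0,0,0,0,0,0,0,0,0,0,0,0,0]}}

```text
time: 12.9
tool_pos: [0.5885, -0.2835, 0.0274]
ee_rot: [-0.039, 0.999, 0.0, 0.001]
wrist_force: [0.4, -0.3, -1.8]
width: 0.0346
grasp_force: 60.0
```

```bash
python3 - <<'E'
from h import *
M,_=goal(4.7,0); delta([.5903,-.2835,.0205],M)
E
```

```text
t 12.9 pos [ 0.5885 -0.2835  0.0274] rot(deg,tool) [-0.    0.14 -0.19] shift in goal axes [-0.0018 -0.0001  0.0069] w 0.0346
```

Call:
{"api": "send_rows", "payload": {"rows": [0,0,0,-0.001,0,0.004,0,0,0,0,0,0,0.003,0,0,0,0,0,0,0.001,0,0,0,0,0,0,0,0,0,0,0,0,0,0,0]}}

```text
time: 13.32
tool_pos: [0.5906, -0.2836, 0.023]
ee_rot: [-0.039, 0.999, -0.001, 0.002]
wrist_force: [-5.0, 0.7, 19.1]
width: 0.0346
grasp_force: 62.3
```

Call:
{"api": "send_rows", "payload": {"rows": [0,0,0,0,0,-0.001,0.6,0,0,0,0,0,0,0.6,0,0,0,0,0,0,0.6,0,0,0,0,0,-0.02,0.6,0,0,0,0,0,-0.04,0.6,0,0,0,0,0,-0.04,0.6,0,0,0,0,0,-0.04,0.6,0,0,0,0,0,0,0.6]}}

```text
time: 13.98
tool_pos: [0.5946, -0.2838, 0.1691]
ee_rot: [-0.039, 0.999, -0.002, 0.008]
wrist_force: [1.5, 0.6, 0.7]
width: 0.051
grasp_force: 0.0
```

Call:
{"api": "send_rows", "payload": {"rows": [0,0,0,0.001,0.04,-0.004,0.65,0,0,0,0.001,0.04,-0.004,0.65,0,0,0,0.001,0.04,0,0.65,0,0,0,0.001,0.04,0,0.65,0,0,0,0.001,0.04,0,0.65,0,0,0,0.001,0.04,0,0.65,0,0,0,0.001,0.04,0,0.65,0,0,0,0.001,0.04,0,0.65]}}

```text
time: 14.65
tool_pos: [0.5558, 0.0366, 0.1684]
ee_rot: [-0.039, 0.999, -0.0, 0.002]
wrist_force: [0.3, 0.3, -0.9]
width: 0.0554
grasp_force: 0.0
```

```bash
cat >> h.py <<'E'
def placed(c,n):
    f=viewer.grab_frame(n); w=cloud(f);x,y,z=w[...,0],w[...,1],w[...,2]
    m=(abs(x-c[0])<.07)&(abs(y-c[1])<.035)&(z>.034)&(z<.05)
    k,lab,st,ce=cv2.connectedComponentsWithStats(m.astype(np.uint8));i=1+st[1:,4].argmax();P=w[lab==i]
    rc=cv2.minAreaRect(P[:,:2].astype(np.float32)); print(n,"placed",len(P),np.round(rc[0],4),np.round(rc[1],3),round(rc[2],1),"z",np.percentile(P[:,2],[10,50,90]).round(4))
    return f
E
python3 - <<'E'
from h import *
a=placed((.589,-.283),"scene")["image"];b=placed((.589,-.283),"side")["image"]
save("pics/p2.png",np.hstack([cv2.resize(a[230:330,170:270],(400,400)),cv2.resize(b[220:340,260:380],(400,400))]))
M,nn=goal(9,15); delta(np.array([.5584,.372,.039])+.07*nn,M)
E
```

```text
scene placed 228 [ 0.5922 -0.2849] [0.068 0.038] 7.4 z [0.0356 0.0403 0.0435]
side placed 220 [ 0.5893 -0.2839] [0.067 0.038] 4.2 z [0.036  0.041  0.0446]
t 14.75 pos [0.5554 0.0446 0.1697] rot(deg,tool) [ -0.18 -14.68  -3.79] shift in goal axes [-0.0185  0.3229  0.0702] w 0.055
```

View pics/p2.png

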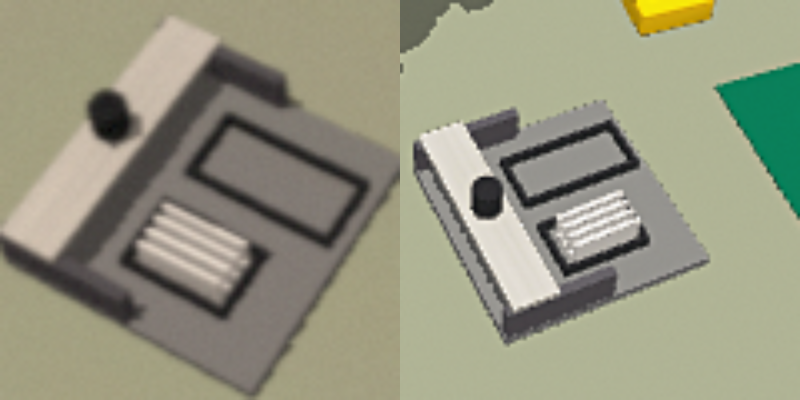

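The short sink lies inside its bay, fins up (left 195,255). Now the long sink.

Call:
{"api": "send_rows", "payload": {"rows": [0,0,0,-0.001,0.036,0,0.65,0,0,0,-0.001,0.036,0,0.65,0,0,0,-0.001,0.036,0,0.65,0,0,0,-0.001,0.036,0,0.65,0,0,0,-0.001,0.036,0,0.65,0,0,0,-0.001,0.036,0,0.65,0,0,0,-0.002,0.036,0,0.65,0,0,0,-0.002,0.036,0,0.65,0,0,0,-0.001,0.038,0,0.65,0,0,-4,0,0,0,0.65]}}

```text
time: 15.58
tool_pos: [0.5379, 0.3717, 0.1692]
ee_rot: [-0.079, 0.997, 0.005, 0.001]
wrist_force: [-0.8, 2.1, 1.0]
width: 0.0557
grasp_force: 0.0
```

Call:
{"api": "send_rows", "payload": {"rows": [0,-5,0,0,0,0.02,0.65,0,-5,0,0,0,0.02,0.65,0,-5,0,0,0,0.02,0.65,0,0,0,0,0,0,0.65,0,0,0,0,0,0,0.65]}}

```text
time: 16.0
tool_pos: [0.5455, 0.3613, 0.1083]
ee_rot: [-0.076, 0.989, 0.008, 0.13]
wrist_force: [0.5, 0.3, 0.9]
width: 0.0556
grasp_force: 0.0
```

```bash
python3 - <<'E'
from h import *
M,nn=goal(9,15); delta(np.array([.5584,.372,.039]),M)
b=viewer.grab_frame("wrist")["image"]; save("pics/g2.png",b)
E
```

```text
t 16.0 pos [0.5455 0.3613 0.1083] rot(deg,tool) [-0.3  -0.01 -0.22] shift in goal axes [0.004  0.0086 0.0706] w 0.0556
```

View pics/g2.png

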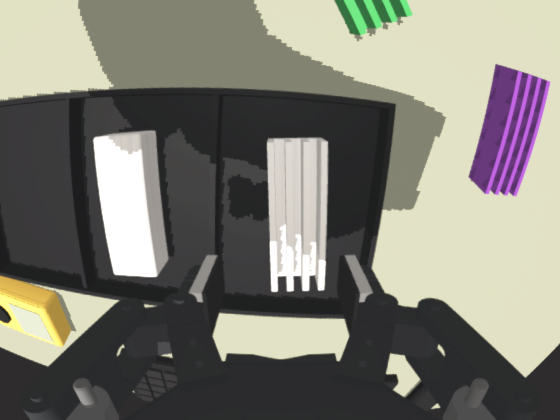

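The part under the fingers is the finned long sink (298,213), and the plain bar is next to it at (132,205). I shift over, descend and check.

Call:
{"api": "send_rows", "payload": {"rows": [0,0,0,0.004,0.008,0,0.65,0,0,0,0,0,0.02,0.65,0,0,0,0,0,0.02,0.65,0,0,0,0,0,0.012,0.65,0,0,0,0,0,0,0.65,0,0,0,0,0,0,0.65,0,0,0,0,0,0,0.65]}}

```text
time: 16.63
tool_pos: [0.556, 0.3716, 0.0589]
ee_rot: [-0.073, 0.988, 0.01, 0.132]
wrist_force: [-0.2, 0.2, 0.6]
width: 0.0552
grasp_force: 0.0
```

```bash
python3 - <<'E'
from h import *
M,nn=goal(9,15); delta(np.array([.5584,.372,.039]),M)
E
```

```text
t 16.63 pos [0.556  0.3716 0.0589] rot(deg,tool) [-0.09  0.24 -0.51] shift in goal axes [0.0028 0.     0.0199] w 0.0552
```

Call:
{"api": "send_rows", "payload": {"rows": [0,0,0,0.003,0,0.01,0.65,0,0,0,0,0,0.01,0.65,0,0,0,0,0,0,0.65,0,0,0,0,0,0,0,0,0,0,0,0,0,0,0,0,0,0,0,0,0,0,0,0,0,0,0,0,0,0,0,0,0,0,0], "force": 70}}

```text
time: 17.3
tool_pos: [0.5576, 0.3714, 0.038]
ee_rot: [-0.074, 0.988, 0.01, 0.132]
wrist_force: [-2.1, 0.7, 1.0]
width: 0.0345
grasp_force: 70.0
```

```bash
python3 - <<'E'
from h import *
M,nn=goal(9,15); delta(np.array([.5584,.372,.039]),M)
E
```

```text
t 17.3 pos [0.5576 0.3714 0.038 ] rot(deg,tool) [-0.14  0.19 -0.45] shift in goal axes [-0.0011  0.0004 -0.0007] w 0.0345
```

Call:
{"api": "send_rows", "payload": {"rows": [0,0,0,0,0,-0.015,0,0,0,0,0,0,-0.03,0,0,0,0,0,0,-0.04,0,0,0,0,0,0,-0.035,0,0,5,0,0,0,0,0,0,5,0,0,0,0,0,0,5,0,0,0,0,0,0,0,4,0,0,0,0,0,0,0,0,0,0,0]}}

```text
time: 18.05
tool_pos: [0.528, 0.3656, 0.154]
ee_rot: [-0.037, 0.999, -0.0, 0.002]
wrist_force: [-0.2, -0.7, -1.6]
width: 0.0349
grasp_force: 70.3
```

Call:
{"api": "send_rows", "payload": {"rows": [0,0,0,-0.002,-0.038,0,0,0,0,0,-0.002,-0.038,0,0,0,0,0,-0.002,-0.038,0,0,0,0,0,-0.002,-0.038,0,0,0,0,0,-0.002,-0.038,0,0,0,0,0,-0.002,-0.038,0,0,0,0,0,-0.002,-0.038,0,0,0,0,0,-0.002,-0.038,0,0,0,0,0,-0.002,-0.038,0,0,0,0,0,-0.002,-0.038,0,0,0,0,0,-0.002,-0.038,0,0,0,0,0,-0.002,-0.038,0,0]}}

```text
time: 19.05
tool_pos: [0.5856, -0.0874, 0.1548]
ee_rot: [-0.041, 0.999, -0.001, 0.002]
wrist_force: [1.3, 0.9, -1.5]
width: 0.0347
grasp_force: 70.4
```

Call:
{"api": "send_rows", "payload": {"rows": [0,0,0,0,-0.038,0,0,0,0,0,0,-0.038,0,0,0,0,0,0,-0.036,0,0,0,0,0,0,0,0.03,0,0,0,0,0,0,0.03,0,0,0,0,0,0,0,0,0,0,0,0,0,0,0]}}

```text
time: 19.63
tool_pos: [0.5939, -0.1967, 0.0936]
ee_rot: [-0.041, 0.999, 0.0, 0.0]
wrist_force: [1.7, -0.0, -0.7]
width: 0.0349
grasp_force: 70.3
```

```bash
python3 - <<'E'
from h import *
M,_=goal(4.7,0); delta([.5985,-.2018,.021],M)
held("scene","a",0);held("side","a",0)
E
```

```text
t 19.63 pos [ 0.5939 -0.1967  0.0936] rot(deg,tool) [ 0.04  0.01 -0.02] shift in goal axes [-0.0041 -0.0055  0.0726] w 0.0349
scene held n 293 jig-axis extent rel TCP [[-0.0008, -0.0197], [0.0507, 0.0171]] mid [ 0.0249 -0.0013] z [0.0887 0.118 ]
side held n 279 jig-axis extent rel TCP [[-0.0527, -0.0233], [0.0007, 0.0184]] mid [-0.026  -0.0024] z [0.0894 0.1224]
```

Call:
{"api": "send_rows", "payload": {"rows": [0,0,0,-0.005,-0.005,0.02,0,0,0,0,0,0,0.02,0,0,0,0,0,0,0.017,0,0,0,0,0,0,0,0,0,0,0,0,0,0,0,0,0,0,0,0,0,0]}}

```text
time: 20.23
tool_pos: [0.6027, -0.2019, 0.0393]
ee_rot: [-0.04, 0.999, -0.0, 0.003]
wrist_force: [0.1, -0.3, -1.6]
width: 0.0345
grasp_force: 70.4
```

```bash
python3 - <<'E'
from h import *
M,_=goal(4.7,0); delta([.5995,-.2017,.020],M)
E
```

```text
t 20.23 pos [ 0.6027 -0.2019  0.0393] rot(deg,tool) [-0.07  0.38 -0.13] shift in goal axes [0.0032 0.0004 0.0193] w 0.0345
```

Call:
{"api": "send_rows", "payload": {"rows": [0,0,0,0.002,0,0,0,0,0,0,0,0,0.005,0,0,0,0,0,0,0.005,0,0,0,0,0,0,0,0,0,0,0,0,0,0,0]}}

```text
time: 20.65
tool_pos: [0.5988, -0.2026, 0.0267]
ee_rot: [-0.039, 0.999, -0.0, 0.001]
wrist_force: [0.6, 0.7, -2.1]
width: 0.0346
grasp_force: 70.4
```

```bash
python3 - <<'E'
from h import *
M,_=goal(4.7,0); delta([.5995,-.2017,.020],M)
E
```

```text
t 20.65 pos [ 0.5988 -0.2026  0.0267] rot(deg,tool) [-0.02  0.15 -0.19] shift in goal axes [-0.0008  0.0008  0.0067] w 0.0346
```

Call:
{"api": "send_rows", "payload": {"rows": [0,0,0,0,0.001,0.004,0,0,0,0,0,0,0.003,0,0,0,0,0,0,0,0,0,0,0,0,0,0,0]}}

```text
time: 20.98
tool_pos: [0.5995, -0.2013, 0.0212]
ee_rot: [-0.039, 0.999, -0.0, 0.002]
wrist_force: [-2.6, 1.4, 8.3]
width: 0.0346
grasp_force: 76.1
```

Call:
{"api": "send_rows", "payload": {"rows": [0,0,0,0,0,0.001,0,0,0,0,0,0,0,0.6,0,0,0,0,0,0,0.6,0,0,0,0,0,0,0.6,0,0,0,0,0,-0.02,0.6,0,0,0,0,0,-0.04,0.6,0,0,0,0,0,-0.04,0.6,0,0,0,0,0,-0.03,0.6,0,0,0,0.02,0.03,0,0.7,0,0,0,0.02,0.03,0,0.7,0,0,0,0.02,0.03,0,0.7,0,0,0,0.02,0.03,0,0.7]}}

```text
time: 21.98
tool_pos: [0.5082, -0.0872, 0.1487]
ee_rot: [-0.039, 0.999, 0.0, 0.002]
wrist_force: [0.4, 0.5, 0.6]
width: 0.0598
grasp_force: 0.0
```

```bash
python3 - <<'E'
from h import *
ims=[]
for n in("scene","side"):
    placed((.589,-.283),n);f=placed((.599,-.202),n);ims.append(f["image"])
    w=cloud(f);x,y,z=w[...,0],w[...,1],w[...,2];m=(z>.081)&(z<.092)&(x>.44)&(x<.6)&(y<-.2)&(y>-.3);print(n,"knob",m.sum(),np.round(cv2.minAreaRect(w[m][:,:2].astype(np.float32))[0],4))
a,b=ims
save("pics/p3.png",np.hstack([cv2.resize(a[230:330,170:270],(400,400)),cv2.resize(b[220:340,260:380],(400,400))]))
M,_=goal(4.7,0); delta([.4958,-.2505,.068],M)
E
```

```text
scene placed 238 [ 0.5924 -0.2843] [0.066 0.038] 6.7 z [0.0353 0.0398 0.0436]
scene placed 359 [ 0.6014 -0.2023] [0.1  0.04] 3.9 z [0.0353 0.0396 0.0438]
scene knob 74 [ 0.4978 -0.2502]
side placed 226 [ 0.5895 -0.2832] [0.067 0.039] 5.6 z [0.0358 0.0406 0.0445]
side placed 317 [ 0.5976 -0.2009] [0.1   0.041] 5.2 z [0.0354 0.0403 0.0442]
side knob 64 [ 0.495  -0.2502]
t 22.18 pos [ 0.5095 -0.0877  0.1489] rot(deg,tool) [-0.06  0.21 -0.06] shift in goal axes [ 0.0269 -0.1611  0.0809] w 0.06
```

View pics/p3.png

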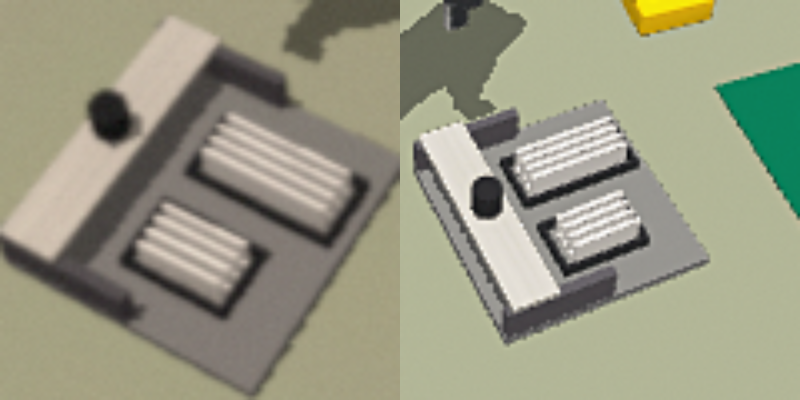

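Both sinks lie in their bays and the bar is still out. Now I grip the knob to push it home.

Call:
{"api": "send_rows", "payload": {"rows": [0,0,0,0.007,-0.04,0,0.7,0,0,0,0.007,-0.04,0,0.7,0,0,0,0.007,-0.04,0,0.7,0,0,0,0.006,-0.04,0,0.7,0,0,0,0,0,0.03,0.7,0,0,0,0,0,0,0.7,0,0,0,0,0,0,0.7]}}

```text
time: 22.77
tool_pos: [0.4945, -0.251, 0.1174]
ee_rot: [-0.038, 0.999, 0.001, 0.001]
wrist_force: [-0.6, 0.7, 0.9]
width: 0.0595
grasp_force: 0.0
```

```bash
python3 - <<'E'
from h import *
M,_=goal(4.7,0); delta([.4958,-.2505,.068],M)
E
```

```text
t 22.77 pos [ 0.4945 -0.251   0.1174] rot(deg,tool) [ 0.07  0.08 -0.35] shift in goal axes [-0.0014  0.0004  0.0494] w 0.0595
```

Call:
{"api": "send_rows", "payload": {"rows": [0,0,0,-0.001,0,0.025,0.7,0,0,0,0,0,0.025,0.7,0,0,0,0,0,0,0.7,0,0,0,0,0,0,0,0,0,0,0,0,0,0,0,0,0,0,0,0,0,0,0,0,0,0,0,0,0,0,0,0,0,0,0], "force": 60}}

```text
time: 23.43
tool_pos: [0.498, -0.2498, 0.0708]
ee_rot: [-0.04, 0.999, -0.001, 0.003]
wrist_force: [-0.4, 1.2, 6.4]
width: 0.0252
grasp_force: 59.1
```

Call:
{"api": "send_rows", "payload": {"rows": [0,0,0,-0.006,0,0,0,0,0,0,-0.01,0,0,0,0,0,0,-0.01,0,0,0,0,0,0,-0.01,0,0,0,0,0,0,-0.008,0,0,0,0,0,0,-0.005,0,0,0,0,0,0,-0.002,0,0,0,0,0,0,0,0,0,0,0,0,0,0,0,0,0]}}

```text
time: 24.18
tool_pos: [0.5482, -0.2458, 0.0709]
ee_rot: [-0.04, 0.999, -0.001, 0.003]
wrist_force: [-1.5, 0.0, 5.5]
width: 0.0255
grasp_force: 59.0
```

Call:
{"api": "send_rows", "payload": {"rows": [0,0,0,-0.002,0,0,0,0,0,0,-0.002,0,0,0,0,0,0,-0.001,0,0,0,0,0,0,0,0,0,0,0,0,0,0,0,0,0]}}

```text
time: 24.6
tool_pos: [0.5518, -0.2456, 0.0708]
ee_rot: [-0.039, 0.999, -0.001, 0.001]
wrist_force: [-4.3, 0.1, 7.3]
width: 0.0255
grasp_force: 59.3
```

Call:
{"api": "send_rows", "payload": {"rows": [0,0,0,-0.002,0,0,0,0,0,0,-0.001,0,0,0,0,0,0,0,0,0,0,0,0,0,0,0,0,0,0,0,0,0,0,0,0]}}

```text
time: 25.02
tool_pos: [0.5518, -0.2456, 0.0707]
ee_rot: [-0.039, 0.999, -0.001, -0.002]
wrist_force: [-9.6, 1.0, 14.5]
width: 0.0253
grasp_force: 59.9
```

At the stop: position unchanged while the force rises. I release, rise and check.

Call:
{"api": "send_rows", "payload": {"rows": [0,0,0,0.002,0,0,0,0,0,0,0,0,0,0.7,0,0,0,0,0,0,0.7,0,0,0,0,0,0,0.7,0,0,0,0,0,-0.02,0.7,0,0,0,0,0,-0.04,0.7,0,0,0,0,0,-0.04,0.7,0,0,0,0,0.04,0,0.7,0,0,0,0,0.04,0,0.7,0,0,0,0,0.04,0,0.7,0,0,0,0,0.04,0,0.7,0,0,0,0,0,0,0.7]}}

```text
time: 26.02
tool_pos: [0.5404, -0.075, 0.1704]
ee_rot: [-0.046, 0.999, 0.003, 0.003]
wrist_force: [-0.2, 0.6, 0.9]
width: 0.0597
grasp_force: 0.0
```

```bash
python3 - <<'E'
from h import *
s=r.get_state();print(s["time"],s["tool_pos"],s["wrist_force"])
ims=[]
for n in("scene","side"):
    placed((.589,-.283),n);f=placed((.599,-.202),n);ims.append(f["image"])
    w=cloud(f);x,y,z=w[...,0],w[...,1],w[...,2];m=(z>.081)&(z<.092)&(x>.44)&(x<.6)&(y<-.2)&(y>-.3);print(n,"knob",m.sum(),np.round(cv2.minAreaRect(w[m][:,:2].astype(np.float32))[0],4))
a,b=ims
save("pics/p4.png",np.hstack([cv2.resize(a[230:330,170:270],(400,400)),cv2.resize(b[220:340,260:380],(400,400))]))
E
```

```text
26.0167 [ 0.5404471  -0.07495253  0.17043465] [-0.1535382   0.57300532  0.89138761]
scene placed 143 [ 0.5992 -0.2776] [0.052 0.027] 8.3 z [0.0355 0.0401 0.0442]
scene placed 315 [ 0.609  -0.2014] [0.086 0.039] 5.9 z [0.0356 0.0401 0.0439]
scene knob 77 [ 0.5507 -0.2457]
side placed 138 [ 0.6006 -0.282 ] [0.044 0.039] 2.1 z [0.0365 0.0409 0.0446]
side placed 232 [ 0.611  -0.1999] [0.075 0.04 ] 7.5 z [0.0359 0.0409 0.0447]
side knob 64 [ 0.5475 -0.2446]
```

View pics/p4.png

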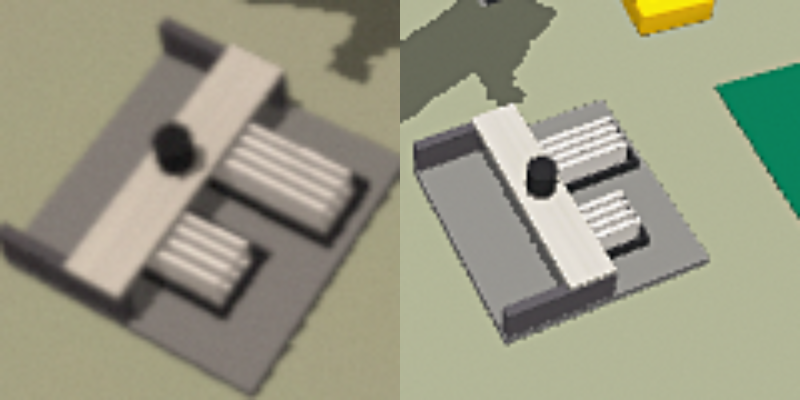

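The bar covers both sinks. The knob is back at its starting reading (scene 0.5507 against 0.5504 at the start, side 0.5475 against 0.5478).

```bash
python3 -c "
from h import *
print(r.finish_job())"
```

```text
the job is handed in; nothing more can be done
None
```

The job is handed in at about 26 s on the robot's clock, and the judge returned no verdict: by the last camera check both heat sinks lie fins up in their own bays with the bar home over them, and the plain bar was left in its compartment.

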